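# Close the heavy lid of the desiccator chest

### The arm

A 6-joint arm with a two-finger parallel gripper is mounted at the origin on the work surface. World frame = base frame: x ahead of the robot, y to its left, z up, the work surface at z = 0. Lengths are in mm, angles in rad, forces in N, time in s.
With the tool pointing down it reaches from about 350 to 875 mm from the base axis. Payload 4.2 kg.
Tool frame: the origin (TCP) lies midway between the tips of the shut fingers; the grasp point (between the pads) lies 19 mm behind it (arm.grasp_offset is the distance from the TCP to the grasp point, in mm); z points along the fingers, y is the direction in which the jaws open and shut (so a half turn about z gives the same grasp; the last joint's range is limited). The gripper opens to 85 mm and grips with 20 to 120 N. Pads are 22 mm wide; open, the fingers measure 114 mm over their backs; the gripper's body (76 mm by 85 mm) begins 54 mm behind the grasp point. The pads swing forward as they close: fully open they stand 13 mm farther back than shut.
Start: joints at [1.519, 0.385, 0.008, 0, -1.194, -0.259], TCP at [191.105, 595.044, 204.012] pointing down, gripper open.
Joint ranges: [-3.14, 3.14], [-1.21, 2.06], [-1.07, 1.41], [-3.16, 2.05], [-2.99, -0.16], [-3.1, 3.1]. Speed limits (rad/s): [2.79, 2.79, 3.14, 3.14, 3.14, 3.14].

### API

Orientations are given as a unit quaternion [x, y, z, w].
In Python, from bench import arm gives the robot as it stands.
- The arm moves only by the tool move_arm, never from a script. Its argument "moves" is a list of rows, each an object with "gripper": the gripper's target within -1 to 1 (fully open at 1, half-way at 0, shut at -1); "xyz": the shift along the tool's x, y, z in cm, a list of three; "angular": the turn, a rotation vector about the tool's x, y, z in rad, a list of three. In form: [{"gripper": gripper, "xyz": [dx, dy, dz], "angular": [wx, wy, wz]}, ...]. A call has 1 to 10 rows; each row is the pose to reach, as a shift and turn from the pose commanded when the call began, along the tool's axes at that moment; what a row does not reach only later rows make up. A row lasts 1/8 s, in which the tool goes at most 62.5 mm and 10.7 degrees, less where a joint would pass 70% of its speed; a pose out of reach is approached as far as the arm can. A call with a gripper value outside its range is refused whole. The fingers move at their own pace and stop on an object; the grip force is fixed at half the most. Time passes only in rows, so rows that repeat a pose let the fingers close. It gives the time, the measured TCP pose, the force and the opening at its end, in the units of the state.
- arm.read_state(): the state, without advancing time (a new reading comes with each control period).
- arm.get_image(name): name is "scene" or "top" or "wrist"; returns (picture, depth): 384x512x3 uint8, blue, green, red; 384x512 float32, mm along the optical axis (not along the pixel's ray), 0 where there is no reading.
- arm.get_calibration(name): a dict with "camera_matrix" (3x3 intrinsics, pixels), "R" (3x3) and "t" (3): a world point X has camera coordinates R X + t. Camera axes: x right, y down, z forward; pixel columns grow to the right and rows downward; lengths in mm; the calibration is good to about 2 mm. A picture is of the moment at which its call begins: read the wrist's pose just before it. get_calibration takes no time and is no camera call; for the wrist camera it gives the pose at the moment of the call.
- arm.job_done(): hands the job in, once; it reports no verdict.
The state is a dict: "clock": time; "joints": joint angles; "joint_vel": joint speeds; "joint_efforts": joint torques, N m; "position": TCP position; "ee_rot": TCP orientation; "contact_force": force on the tool from outside, world axes, zero at the start; "wrist_torque": the same for the moment, N m; "gripper_width": finger opening in mm.
Only numpy, scipy, OpenCV 4.12 (cv2) and the standard library are available. Lean on these libraries where they do the work, as an engineer would, in place of code of your own. Each camera call takes 0.05 s, during which the arm holds its last target. There are 200 camera calls.

### The job

Close the desiccator chest: swing its heavy open lid over and let it down under control, never letting it drop or slam, until it rests on the rubber seal, then press it down gently but firmly until it is fully home. Do not push or squeeze hard against the chest or its lid at any time, leave the bottles beside it alone, and let go of everything at the end.

Things in the scene. Friction and masses are not known exactly. Their poses are not given: they have to be found in the camera images.
- box: white desiccator chest, fixed to the bench: open-topped box 250 (x) by 170 (y) by 95 high mm, walls 8 mm, weighing bottles on a shelf inside. Origin: centre of its underside; its own x runs along the hinge line, its own +y points to the hinged side, z up. It carries the glass lid and the seal; more than 30 N of finger force on lid or chest breaks the glass.
- lid (a joint): angle of the lid, rad: 0 = fully home, level on the rim; about 0.038 = resting on the seal not yet pressed in; 1.57 = upright; 1.75 = stop, leaning back. Steel-framed glass plate, 250 mm along the hinge, 170 mm from hinge to free edge, 8 mm thick, about 0.9 kg (varies by a fifth). Moving towards shut faster than 2 rad/s counts as dropped.
- lid_hinge (a point): middle of the hinge line, in the plane of the lid's underside, 95 mm above the bench. Hinge friction is 0.2 N m: the lid stays put within about 0.2 rad of upright, but below about 1.3 rad it falls by itself unless supported from underneath.
- lid_tab (a point): middle of outer end of the lid's blue soft-rubber-coated tab, 215 mm from the hinge line, mid-thickness; moves with the lid. The tab is a plate 110 mm along the hinge, 8 mm thick, continuing the lid's plate 45 mm beyond its free edge; shut, it juts 45 mm out beyond the chest wall, its underside 95 mm above the bench.
- lid_press (a point): point on the lid's outer (upper when shut) face, 155 mm from the hinge line, on the steel frame above the seal: the place to press
- amber: brown glass reagent bottle with black cap, 54 mm wide, 120 mm high, origin at the centre of its foot; bystander
- dropper: small brown dropper bottle with red bulb, 42 mm wide, 112 mm high, origin at the centre of its foot; bystander
- jar: white jar with blue cap, 56 mm wide, 75 mm high, origin at the centre of its foot; bystander
- seal (a joint): how far the rubber seal is pushed in, m: 0 = not at all, 0.006 = lid home. A stiff black strip along the inside of the wall opposite the hinge, 158 mm from the hinge line, standing 6 mm above the rim. Pressing the lid there takes about 8 to 12 N besides its own weight; the seal then stays in, and the resistance rises sharply once the lid is home.

How it is judged (in metres and radians):
On the way, in this order (a step that is already met when the one before it is completed fails the run):
1. the lid has been swung over and lowered past half way (value of joint lid below 0.9 rad).
2. the lid has come down onto its seal (within 0.06 rad of shut) (value of joint lid below 0.06 rad), for 0.1 s.
At the end, for the whole second after the job is handed in: the lid is fully home, seal pressed in (lid angle below 0.01 rad) and at rest, and the three bottles stand within 20 mm of where they were (value of joint lid below 0.01 rad and velocity of joint lid between -0.05 and 0.05 rad/s and distance of each of amber, dropper, jar from where it was at the start of the episode below 0.02 m); the robot touches nothing.
It fails at once if the lid drops or slams: it moves towards shut faster than 2 rad/s (velocity of joint lid below -2 rad/s).
It fails at once if the fingers bear on the lid or chest with more than 30 N (contact force between the fingers and box above 30 N).
It fails at once if the rest of the arm bears on the lid or chest with more than 30 N (contact force between the arm and box above 30 N).
It fails at once if a bottle is tipped (angle between any of amber, dropper, jar's own z axis and vertical above 0.3 rad).
It also fails if it takes over 64 s, if anything falls off the work surface, if the arm or the gripper's body presses on something with over 40 N, if the wrist force passes 120 N, or if a joint passes its speed limit or range.

## Working session

There is one attempt and no reset: what is moved stays moved. The work goes in short steps, Python scripts to look and compute and a tool call to move; the robot and the scene stay as the last step left them, time stands still between calls to the robot, and variables do not carry over. Pictures are saved under pics/ and viewed, about 8 in all and at most 12, crops included, and the job is handed in when it is done.

Besides the shell and the picture viewer there is one more tool, called after "Emit:" as a command line: name --argument value ..., lists and objects as JSON in quotes. move_arm: Moves the arm, as the interface text tells. Its arguments: {"type":"object","properties":{"moves":{"type":"array","items":{"type":"object","properties":{"gripper":{"type":"number"},"xyz":{"type":"array","items":{"type":"number"}},"angular":{"type":"array","items":{"type":"number"}}}}}},"required":["moves"]}

```bash
mkdir -p pics
python3 - <<'E'
from bench import arm
import cv2,numpy as np
s=arm.read_state();print(s)
for n in("scene","top"):
    p,d=arm.get_image(n);cv2.imwrite(f"pics/{n}0.png",p);np.save(f"pics/{n}0.npy",d)
    c=arm.get_calibration(n);print(n,c)
a=cv2.imread("pics/scene0.png");b=cv2.imread("pics/top0.png")
cv2.imwrite("pics/both.png",cv2.resize(np.vstack([a,b]),None,fx=.78,fy=.78))
E
```

```text
{'clock': 0.0, 'joints': array([ 1.51860701e+00,  3.85549419e-01,  6.62649565e-03, -5.09938806e-04,
       -1.19400469e+00, -2.58585434e-01]), 'joint_vel': array([-0.00034952,  0.00104882, -0.00111744, -0.00041051, -0.00098252,
       -0.00018812]), 'joint_efforts': array([ 6.23676692e-05, -3.92287803e+01,  1.88400578e+01,  4.18629840e+00,
       -4.62357522e-03,  3.65066057e-06]), 'position': array([190.91553819, 594.44734752, 202.92460076]), 'ee_rot': array([ 9.87936502e-01, -1.54855660e-01, -1.25945422e-04,  1.08438401e-03]), 'contact_force': array([ 0.08737606, -0.49979967,  0.11951847]), 'wrist_torque': array([-0.03787091,  0.03316429,  0.00293479]), 'gripper_width': 85.17279147109241}
scene {'camera_matrix': array([[452.57630433,   0.        , 267.61220189],
       [  0.        , 452.57630433, 190.49339425],
       [  0.        ,   0.        ,   1.        ]]), 'R': array([[ 0.88539246,  0.46461587, -0.01456981],
       [ 0.34725489, -0.68193074, -0.64372704],
       [-0.3090214 ,  0.56489163, -0.76511647]]), 't': array([-482.40135528,  -91.06922244, 1336.20827673])}
top {'camera_matrix': array([[441.48002733,   0.        , 258.23821948],
       [  0.        , 441.48002733, 195.11755604],
       [  0.        ,   0.        ,   1.        ]]), 'R': array([[ 0.00567806, -0.9999721 , -0.00485473],
       [-0.98040802, -0.00461094, -0.19692346],
       [ 0.19689558,  0.00587775, -0.98040685]]), 't': array([ 22.39912953, 540.16800574, 866.18395881])}
```

View pics/scene0.png

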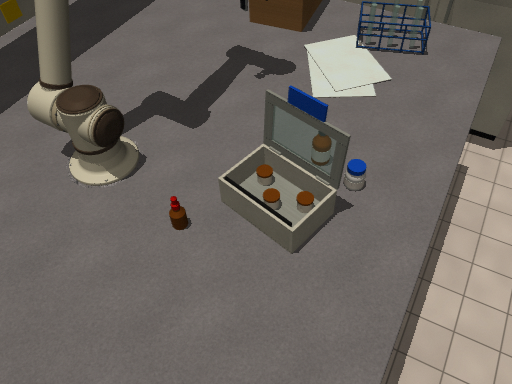

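View pics/top0.png

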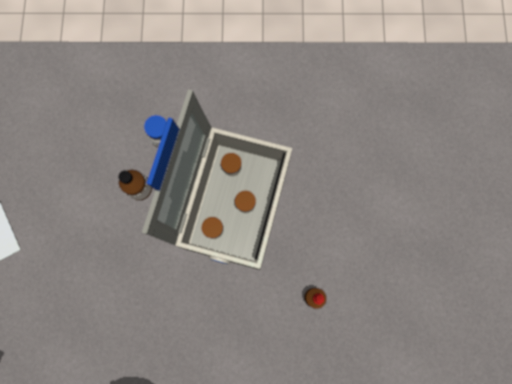

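The scene view shows the chest with its lid leaning open. The blue tab is at (307,104) with the jar at (356,175), and the amber bottle is seen through the glass at (321,148). The dropper, at (178,215), is on the near side. In the top view the rim corners are about (213,130), (291,149), (260,266) and (178,244), and the tab's outer edge runs (172,122) to (150,187).

```bash
cat > h.py <<'E'
from bench import arm
import cv2,numpy as np
from scipy.spatial.transform import Rotation as Ro
def ray(n,u,v,c=None):
    c=c or arm.get_calibration(n);K,R,t=c["camera_matrix"],c["R"],np.array(c["t"])
    return -R.T@t,R.T@np.linalg.solve(K,[u,v,1.])
def onz(n,u,v,z):
    o,d=ray(n,u,v);return o+d*(z-o[2])/d[2]
def dep(n,u,v,D):
    o,d=ray(n,u,v);return o+d*D[int(v),int(u)]
def cloud(n,m,D):
    m=m&(D>0);v,u=np.nonzero(m);c=arm.get_calibration(n);K,R,t=c["camera_matrix"],c["R"],np.array(c["t"])
    P=np.linalg.solve(K,np.stack([u,v,np.ones(len(u))]))*D[v,u];return (R.T@(P-t[:,None])).T
E
python3 - <<'E'
from h import *
np.set_printoptions(precision=1,suppress=True)
for q in [(213,130),(291,149),(260,266),(178,244)]: print(q,onz("top",*q,95))
for n in("top","scene"):
    D=np.load(f"pics/{n}0.npy");I=cv2.imread(f"pics/{n}0.png").astype(int)
    m=((I[...,0]>100)&(I[...,2]<50)&(I[...,1]<90)).astype(np.uint8)
    k,l,s,_=cv2.connectedComponentsWithStats(m)
    for i in range(1,k):
        if s[i,4]>60:
            P=cloud(n,l==i,D);print(n,s[i],"mean",P.mean(0),"min",np.percentile(P,3,axis=0),"max",np.percentile(P,97,axis=0))
            if s[i,4]>300:
                e=np.linalg.svd(P-P.mean(0),full_matrices=False)[2];print(e)
    P=cloud(n,np.ones(D.shape,bool),D);s=P[(P[:,2]>90)&(P[:,2]<98)&(P[:,0]>300)&(P[:,0]<750)&(P[:,1]>-200)&(P[:,1]<250)].astype(np.float32)
    print("rim",cv2.minAreaRect(s[:,:2]),cv2.boxPoints(cv2.minAreaRect(s[:,:2])))
D=np.load("pics/top0.npy")
for q in [(126,176),(155,126),(318,298)]:print(q,dep("top",*q,D))
E
```

```text
(213, 130) [667.5 118.5  95. ]
(291, 149) [627.6 -41.   95. ]
(260, 266) [392.5  20.8  95. ]
(178, 244) [434.  180.6  95. ]
top [146 117  16  15 114] mean [690.6 248.5  75. ] min [675.7 232.9  71.9] max [702.9 262.   78. ]
top [148 119  25  66 388] mean [582.5 186.9 257.7] min [509.1 160.8  72.8] max [686.6 246.5 311. ]
[[-0.4 -0.2  0.9]
 [ 0.9 -0.4  0.3]
 [-0.2 -0.9 -0.4]]Traceback (most recent call last):
  File "<stdin>", line 14, in <module>
cv2.error: OpenCV(4.12.0) /io/opencv/modules/imgproc/src/convhull.cpp:143: error: (-215:Assertion failed) total >= 0 && (depth == CV_32F || depth == CV_32S) in function 'convexHull'
```

Run:
```python
from h import *
np.set_printoptions(precision=3,suppress=True)
for n in("top","scene"):
    D=np.load(f"pics/{n}0.npy")
    P=cloud(n,np.ones(D.shape,bool),D)
    s=P[(P[:,2]>88)&(P[:,2]<100)&(P[:,0]>370)&(P[:,0]<690)&(P[:,1]>-70)&(P[:,1]<200)].astype(np.float32)
    r=cv2.minAreaRect(s[:,:2]) if len(s)>9 else 0; print(n,D.dtype,"rim",len(s),r, cv2.boxPoints(r) if r else 0)
    I=cv2.imread(f"pics/{n}0.png").astype(int)
    m=((I[...,0]>100)&(I[...,2]<50)&(I[...,1]<90))
    Q=cloud(n,m,D);Q=Q[Q[:,2]>240]
    if len(Q)>20:
        c=np.median(Q,0);e=np.linalg.svd(Q-Q.mean(0),full_matrices=False)[2]
        print("tab n",len(Q),c,"z",np.percentile(Q[:,2],[2,50,98]),e)
        t=Q[Q[:,2]>np.percentile(Q[:,2],85)];print("tip mean",t.mean(0),"x",t[:,0].min(),t[:,0].max())
D=np.load("pics/top0.npy")
for q in [(126,176),(155,126),(318,298)]:print(q,dep("top",*q,D))
# tab outer edge corners, both views
for z in(300,307):print(z,onz("top",172,122,z),onz("top",150,187,z),onz("scene",290,90,z),onz("scene",326,106,z))
```

```text
Traceback (most recent call last):
cv2.error: OpenCV(4.12.0) /io/opencv/modules/imgproc/src/convhull.cpp:143: error: (-215:Assertion failed) total >= 0 && (depth == CV_32F || depth == CV_32S) in function 'convexHull'
```

Run:
```python
import cv2,numpy as np
a=cv2.imread("pics/top0.png")[85:275,110:300];b=cv2.imread("pics/scene0.png")[80:270,200:390]
cv2.imwrite("pics/crop.png",np.hstack([cv2.resize(a,(400,400),interpolation=cv2.INTER_CUBIC),cv2.resize(b,(400,400),interpolation=cv2.INTER_CUBIC)]))
```

```text
(no output)
```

View pics/crop.png

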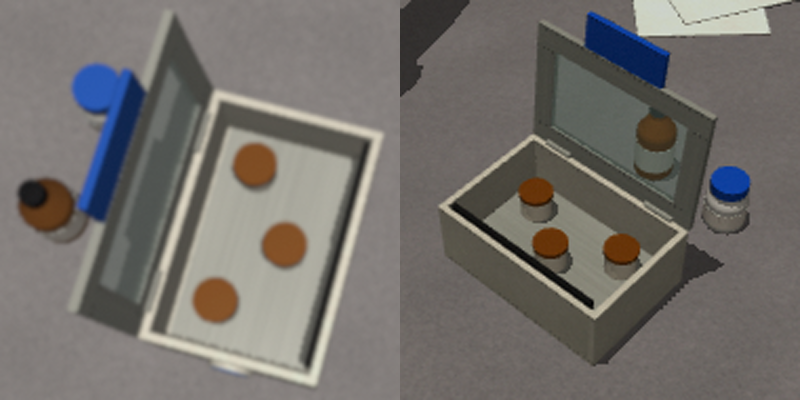

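The crop shows the four rim corners clearly. The tab's outer end face is the lighter blue strip, with its front face darker.

Run:
```python
from h import *
np.set_printoptions(precision=3,suppress=True)
for n in("top","scene"):
    D=np.load(f"pics/{n}0.npy")
    P=cloud(n,np.ones(D.shape,bool),D)
    s=P[(P[:,2]>88)&(P[:,2]<100)&(P[:,0]>370)&(P[:,0]<690)&(P[:,1]>-70)&(P[:,1]<200)]
    r=cv2.minAreaRect(np.ascontiguousarray(s[:,:2],dtype=np.float32)); print(n,"rim",len(s),r, cv2.boxPoints(r).tolist())
    I=cv2.imread(f"pics/{n}0.png").astype(int)
    m=((I[...,0]>100)&(I[...,2]<50)&(I[...,1]<90))
    Q=cloud(n,m,D);Q=Q[(Q[:,2]>240)&(Q[:,2]<330)]
    e=np.linalg.svd(Q-Q.mean(0),full_matrices=False)[2]
    print("tab n",len(Q),np.median(Q,0),"z",np.percentile(Q[:,2],[2,50,98]),e)
    t=Q[Q[:,2]>np.percentile(Q[:,2],85)];print("tip mean",t.mean(0),"x",t[:,0].min(),t[:,0].max())
D=np.load("pics/top0.npy")
for q in [(126,176),(155,126),(318,298)]:print(q,dep("top",*q,D))
for z in(300,307):print(z,onz("top",172,122,z),onz("top",150,187,z),onz("scene",290,90,z),onz("scene",326,106,z))
```

```text
top rim 1919 ((530.7518310546875, 72.60017395019531), (172.88766479492188, 250.68853759765625), 75.13206481933594) [[387.42333984375, 21.21282958984375], [629.71875, -43.11183166503906], [674.080322265625, 123.98751831054688], [431.784912109375, 188.3121795654297]]
tab n 303 [558.467 173.427 309.11 ] z [306.494 309.11  311.424] [[-0.969  0.248  0.003]
 [ 0.248  0.967 -0.052]
 [ 0.016  0.049  0.999]]
tip mean [553.787 174.318 310.861] x 507.65688792206504 604.596927481815
scene rim 1416 ((532.8381958007812, 75.07532501220703), (178.80125427246094, 253.14572143554688), 75.19639587402344) [[387.6241760253906, 20.982345581054688], [632.3673095703125, -43.698055267333984], [678.05224609375, 129.16830444335938], [433.30908203125, 193.8487091064453]]
tab n 96 [560.825 175.558 309.431] z [307.243 309.431 311.914] [[ 0.966 -0.259  0.004]
 [ 0.249  0.922 -0.296]
 [-0.073 -0.287 -0.955]]
tip mean [562.362 172.875 311.314] x 512.8799248193278 601.8765346601037
(126, 176) [563.711 283.159 119.403]
(155, 126) [683.074 243.088  74.896]
(318, 298) [333.489 -87.925 108.37 ]
300 [606.938 159.666 300.   ] [502.423 188.579 300.   ] [510.748 186.632 300.   ] [608.062 170.857 300.   ]
307 [604.29  158.173 307.   ] [500.891 186.777 307.   ] [514.595 178.324 307.   ] [610.871 162.718 307.   ]
```

```bash
cat >> h.py <<'E'
a=-.2595;X=np.array([np.cos(a),np.sin(a),0]);Y=np.array([-np.sin(a),np.cos(a),0]);Z=np.array([0,0,1.])
H=np.array([552.5,154.8,95.])
def tgt(th,phi,s=25,p=4,back=0):
    f=np.sin(phi)*Y-np.cos(phi)*Z; j=np.cos(phi)*Y+np.sin(phi)*Z
    C=H+215*(-np.cos(th)*Y+np.sin(th)*Z)
    return C+(s-back)*f+p*j, Ro.from_matrix(np.c_[X,np.cross(f,X),f])
def rel(T,base=None):
    if base is None:
        s=arm.read_state();base=(s["position"],Ro.from_quat(s["ee_rot"]))
    p,R=base
    return np.round(R.inv().apply(T[0]-p)/10,2).tolist(),np.round((R.inv()*T[1]).as_rotvec(),3).tolist()
E
python3 - <<'E'
from h import *
s=arm.read_state();p0=s["position"];T=tgt(1.64,0,back=90);print(T[0],T[1].as_quat())
R0=Ro.from_quat(s["ee_rot"])
print("up",rel((np.r_[p0[:2],T[0][2]],R0)),"to",rel(T))
for th,ph in((1.64,0),(1.2,.37),(.77,.8),(.4,.85),(.0,.9)):
    t=tgt(th,ph,back=80);print(th,t[0],rel(t,tgt(1.64,0,back=90)))
E
```

```text
[557.34120029 173.03522187 374.48537198] [ 0.99159427 -0.12938625  0.         -0.        ]
up ([0.0, 0.03, -17.15], [0.0, 0.0, 0.0]) to ([47.78, 28.95, -17.08], [0.002, -0.0, -0.051])
1.64 [557.34120029 173.03522187 364.48537198] ([0.0, 0.0, 1.0], [0.0, 0.0, 0.0])
1.2 [528.36279889  63.88303911 348.11286922] ([0.0, 11.29, 2.64], [0.37, 0.0, 0.0])
0.77 [503.48515054 -29.82294492 285.85736968] ([0.0, 20.99, 8.86], [0.8, -0.0, 0.0])
0.4 [491.76120561 -73.98322007 218.02913824] ([0.0, 25.56, 15.65], [0.85, -0.0, -0.0])
0.0 [486.91461157 -92.23875843 132.32185589] ([0.0, 27.45, 24.22], [0.9, -0.0, -0.0])
```

Emit:
move_arm --moves '[{"gripper": -0.5,"xyz": [2,1,-6],"angular": [0,0,0]},{"gripper": -0.5,"xyz": [5,3,-12],"angular": [0,0,0]},{"gripper": -0.5,"xyz": [10,6,-17],"angular": [0,0,-0.02]},{"gripper": -0.5,"xyz": [16,9.5,-17],"angular": [0,0,-0.03]},{"gripper": -0.5,"xyz": [21,12.5,-17],"angular": [0,0,-0.05]},{"gripper": -0.5,"xyz": [26,15.5,-17],"angular": [0,0,-0.05]},{"gripper": -0.5,"xyz": [31,18.5,-17],"angular": [0,0,-0.05]},{"gripper": -0.5,"xyz": [36,21.5,-17],"angular": [0,0,-0.05]},{"gripper": -0.5,"xyz": [42,25.5,-17],"angular": [0,0,-0.05]},{"gripper": -0.5,"xyz": [47.8,29,-17],"angular": [0,0,-0.05]}]'

```text
clock: 1.35
position: [543.3, 188.4, 373.7]
ee_rot: [0.992, -0.13, -0.0, 0.0]
contact_force: [0.2, 0.6, 0.2]
gripper_width: 21.5
```

Emit:
move_arm --moves '[{"gripper": -0.5,"xyz": [0,0,0],"angular": [0,0,0]},{"gripper": -0.5,"xyz": [0,0,0],"angular": [0,0,0]}]'

```text
clock: 1.6
position: [542.5, 189.9, 373.4]
ee_rot: [0.991, -0.13, -0.001, 0.0]
contact_force: [-0.3, 0.3, 0.4]
gripper_width: 21.4
```

Run:
```python
from h import *
for k in range(1,11):
    th=1.64*(1-k/10);print(rel(tgt(th,min(1.64-th,.85),back=80)))
```

```text
([1.88, 5.67, 0.94], [0.165, 0.001, -0.002])
([1.89, 10.03, 1.72], [0.329, 0.001, -0.002])
([1.91, 14.2, 3.2], [0.493, 0.001, -0.002])
([1.92, 18.07, 5.34], [0.657, 0.0, -0.003])
([1.93, 21.54, 8.09], [0.821, 0.0, -0.003])
([1.94, 24.03, 10.81], [0.851, 0.0, -0.003])
([1.94, 25.94, 13.77], [0.851, 0.0, -0.003])
([1.95, 27.34, 17.0], [0.851, 0.0, -0.003])
([1.96, 28.2, 20.41], [0.851, 0.0, -0.003])
([1.96, 28.48, 23.92], [0.851, 0.0, -0.003])
```

Emit:
move_arm --moves '[{"gripper": -0.5,"xyz": [1.9,5,0.9],"angular": [0.16,0,0]},{"gripper": -0.5,"xyz": [1.9,10,1.7],"angular": [0.33,0,0]},{"gripper": -0.5,"xyz": [1.9,14.2,3.2],"angular": [0.49,0,0]},{"gripper": -0.5,"xyz": [1.9,18.1,5.3],"angular": [0.65,0,0]},{"gripper": -0.5,"xyz": [1.9,21.5,8.1],"angular": [0.82,0,0]},{"gripper": -0.5,"xyz": [1.9,24,10.8],"angular": [0.85,0,0]},{"gripper": -0.5,"xyz": [1.9,26,13.8],"angular": [0.85,0,0]},{"gripper": -0.5,"xyz": [1.9,27.3,17],"angular": [0.85,0,0]},{"gripper": -0.5,"xyz": [1.9,28.2,20.4],"angular": [0.85,0,0]},{"gripper": -0.5,"xyz": [1.9,28.5,24],"angular": [0.85,0,0]}]'

```text
clock: 2.85
position: [487.6, -89.1, 133.3]
ee_rot: [0.904, -0.117, 0.054, -0.409]
contact_force: [0.1, 0.4, 0.1]
gripper_width: 21.4
```

Run:
```python
from h import *
s=arm.read_state();print(s["joints"],s["position"],tgt(0,.85,back=80)[0],rel(tgt(0,.85,back=80)))
for n in("scene",):
    p,d=arm.get_image(n);cv2.imwrite(f"pics/{n}1.png",p)
```

```text
[-0.45619558  0.42435614 -0.13887274 -0.85780559 -1.34025021  2.12357909] [487.60001993 -89.11507442 133.34338498] [487.40626499 -90.38686041 134.30419464] ([0.01, 0.01, -0.16], [0.001, 0.0, 0.001])
```

View pics/scene1.png

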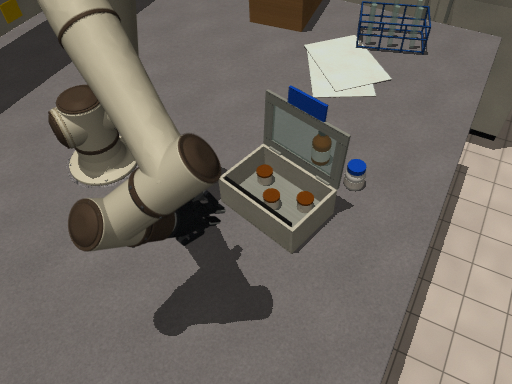

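Reachable. The wrist housing's cap at (200,157) is close to the chest's near corner, so I'll check its clearance with depth, for the pose 80 mm further along the tool.

Run:
```python
from h import *
np.set_printoptions(precision=0,suppress=True)
for n in("scene","top"):
    p,d=arm.get_image(n);d0=np.load(f"pics/{n}0.npy")
    P=cloud(n,(d0-d>20)&(d>0),d)
    c=np.array([530.7,72.6,0]);L=np.c_[(P-c)@X,(P-c)@Y,P[:,2]]
    f=np.sin(.85)*Y-np.cos(.85)*Z
    M=L+np.array([0,80*np.sin(.85),-80*np.cos(.85)])
    # parts over chest/lid footprint after advance
    k=(M[:,0]>-125)&(M[:,0]<125)&(M[:,1]>-85)&(M[:,1]<85)
    print(n,len(P),"over chest",k.sum(),M[k].min(0) if k.any() else "",M[k].max(0) if k.any() else "")
    k=(abs(M[:,0])<135)&(M[:,1]>-200);print(M[k].min(0),M[k].max(0))
    q=np.array([333-530.7,-88-72.6,0]);dl=np.array([q@X,q@Y]);print("dropper local",dl)
    k=np.hypot(M[:,0]-dl[0],M[:,1]-dl[1])<60;print("above dropper z",np.percentile(M[k,2],[0,2,50]) if k.any() else None)
    k=np.hypot(L[:,0]-dl[0],L[:,1]-dl[1])<60;print("now z",np.percentile(L[k,2],[0,2,50]) if k.any() else None)
    for z in(100,130,160,200,250):
        k=(M[:,2]>z)&(M[:,2]<z+30)
        if k.any():print(z,M[k].min(0),M[k].max(0))
```

```text
scene 22618 over chest 0  
[-132. -200. -799.] [ 134. 1584.  582.]
dropper local [-150. -206.]
above dropper z [521. 546. 573.]
now z [589. 594. 619.]
100 [-533. -242.  100.] [ 17. 942. 130.]
130 [-535. -239.  130.] [  20. -131.  160.]
160 [-525. -276.  160.] [  39. -138.  190.]
200 [   2. -314.  200.] [  43. -154.  230.]
250 [  29. -381.  250.] [  46. -273.  280.]
top 28308 over chest 0  
[-135. -200.   89.] [ 112. -117.  593.]
dropper local [-150. -206.]
above dropper z [500. 529. 580.]
now z [560. 583. 637.]
100 [ -19. -230.  101.] [   9. -117.  130.]
130 [ -22. -219.  130.] [   8. -128.  160.]
160 [ -39. -237.  160.] [  18. -138.  190.]
200 [ -41. -282.  200.] [  35. -151.  230.]
250 [ -37. -276.  250.] [  34. -244.  275.]
```

Clearance is fine: nothing sits over the chest, and the arm is about 500 mm above the dropper. I'll go back up the arc to the tab standoff.

Run:
```python
from h import *
for k in range(9,-1,-1):
    th=1.64*(1-k/10);print(rel(tgt(th,min(1.64-th,.85)-.03*(k<1),back=80)))
```

```text
([0.1, -2.82, -2.31], [-0.001, 0.003, -0.003])
([0.09, -5.95, -3.92], [-0.001, 0.003, -0.003])
([0.07, -9.31, -4.99], [-0.001, 0.003, -0.003])
([0.06, -12.79, -5.5], [-0.001, 0.003, -0.003])
([0.05, -16.48, -5.42], [-0.031, 0.003, -0.003])
([0.04, -20.83, -4.62], [-0.195, 0.004, -0.002])
([0.04, -24.99, -3.11], [-0.359, 0.004, -0.002])
([0.03, -28.85, -0.95], [-0.523, 0.004, -0.002])
([0.03, -32.31, 1.81], [-0.687, 0.004, -0.001])
([0.04, -35.36, 5.24], [-0.881, 0.004, -0.001])
```

Emit:
move_arm --moves '[{"gripper": -0.3,"xyz": [0,-2.8,-2.4],"angular": [0,0,0]},{"gripper": -0.3,"xyz": [0,-6,-4],"angular": [0,0,0]},{"gripper": -0.3,"xyz": [0,-9.3,-5],"angular": [0,0,0]},{"gripper": -0.3,"xyz": [0,-12.8,-5.5],"angular": [0,0,0]},{"gripper": -0.3,"xyz": [0,-16.5,-5.4],"angular": [-0.03,0,0]},{"gripper": -0.3,"xyz": [0,-20.8,-4.6],"angular": [-0.2,0,0]},{"gripper": -0.3,"xyz": [0,-25,-3.1],"angular": [-0.36,0,0]},{"gripper": -0.3,"xyz": [0,-28.9,-1],"angular": [-0.52,0,0]},{"gripper": -0.3,"xyz": [0,-32.3,1.8],"angular": [-0.69,0,0]},{"gripper": -0.3,"xyz": [0,-35.4,5.2],"angular": [-0.87,0,0]}]'

```text
clock: 4.25
position: [557.1, 175.6, 371.6]
ee_rot: [0.991, -0.13, 0.003, 0.01]
contact_force: [1.6, -0.7, 0.2]
gripper_width: 29.9
```

Emit:
move_arm --moves '[{"gripper": -0.3,"xyz": [0,0,0],"angular": [0,0,0]},{"gripper": -0.3,"xyz": [0,0,0],"angular": [0,0,0]}]'

```text
clock: 4.5
position: [557.1, 174.9, 367.3]
ee_rot: [0.992, -0.129, -0.0, 0.009]
contact_force: [-0.4, -0.8, 0.2]
gripper_width: 29.7
```

Run:
```python
from h import *
s=arm.read_state();print(s["position"],s["gripper_width"],s["contact_force"],rel(tgt(1.64,-.03,back=80)),rel(tgt(1.64,-.03)))
c=arm.get_calibration("wrist");p,d=arm.get_image("wrist");cv2.imwrite("pics/w1.png",p)
I=p.astype(int);m=((I[...,0]>90)&(I[...,2]<60)&(I[...,1]<100));Q=cloud("wrist",m,d);Q=Q[(Q[:,2]>250)&(Q[:,2]<330)]
print(len(Q),Q.mean(0) if len(Q) else 0)
L=np.c_[(Q-H)@X,(Q-H)@Y,Q[:,2]]
if len(Q):
    t=L[L[:,2]>np.percentile(L[:,2],98)-6];print("top face local",t.min(0),t.max(0),np.median(t,0))
```

```text
[557.09843683 174.93952127 367.25180268] 29.7147306575791 [-0.40727355 -0.79524345  0.19846235] ([0.07, 0.01, 0.29], [-0.012, -0.002, 0.001]) ([0.06, 0.1, 8.29], [-0.012, -0.002, 0.001])
948 [565.11116991 172.21488893 306.54456614]
top face local [-52.54345649  17.22530205 305.63300526] [ 55.24111592  24.56826029 312.57001222] [ 13.17987784  20.69632708 310.12264879]
```

View pics/w1.png

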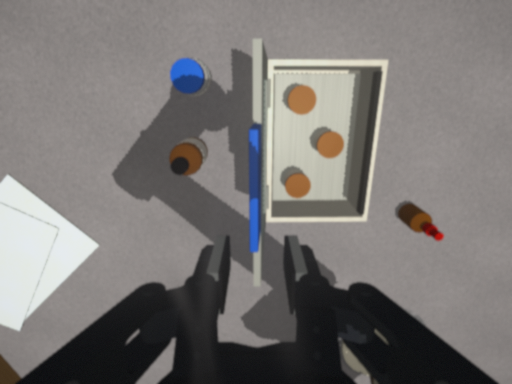

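The wrist view shows the blue tab edge-on at (255,190), midway between the fingers, and depth agrees to a millimetre. Descending over it now.

Emit:
move_arm --moves '[{"gripper": -0.3,"xyz": [0,0.1,3],"angular": [0,0,0]},{"gripper": -0.3,"xyz": [0,0.1,6],"angular": [-0.01,0,0]},{"gripper": -0.3,"xyz": [0,0.1,8.3],"angular": [-0.01,0,0]},{"gripper": -0.5,"xyz": [0,0.1,8.3],"angular": [-0.01,0,0]},{"gripper": -0.58,"xyz": [0,0.1,8.3],"angular": [-0.01,0,0]},{"gripper": -0.58,"xyz": [0,0.1,8.3],"angular": [-0.01,0,0]}]'

```text
clock: 5.3
position: [557.7, 170.6, 284.7]
ee_rot: [0.991, -0.13, -0.001, 0.014]
contact_force: [0.4, -1.6, 0.3]
gripper_width: 18.0
```

Run:
```python
from h import *
s=arm.read_state();print(s["position"],s["gripper_width"],s["contact_force"])
for k in range(1,26):
    th=1.65-.05*k
    t=rel(tgt(th,min(1.57-th,.85)));print(round(th,2),t)
```

```text
[557.69368847 170.5833609  284.65300304] 18.00369657184772 [ 0.42943873 -1.59969223  0.27995485]
1.6 ([-0.1, 0.71, 0.0], [-0.002, -0.002, -0.002])
1.55 ([-0.09, 1.66, 0.01], [0.048, -0.003, -0.002])
1.5 ([-0.09, 2.61, 0.06], [0.098, -0.003, -0.002])
1.45 ([-0.09, 3.55, 0.15], [0.148, -0.003, -0.002])
1.4 ([-0.09, 4.49, 0.3], [0.198, -0.003, -0.002])
1.35 ([-0.09, 5.42, 0.49], [0.248, -0.003, -0.002])
1.3 ([-0.09, 6.34, 0.73], [0.298, -0.003, -0.002])
1.25 ([-0.08, 7.25, 1.01], [0.348, -0.003, -0.002])
1.2 ([-0.08, 8.14, 1.34], [0.398, -0.003, -0.002])
1.15 ([-0.08, 9.01, 1.71], [0.448, -0.003, -0.002])
1.1 ([-0.08, 9.87, 2.12], [0.498, -0.003, -0.002])
1.05 ([-0.08, 10.7, 2.58], [0.548, -0.003, -0.001])
1.0 ([-0.08, 11.51, 3.08], [0.598, -0.003, -0.001])
0.95 ([-0.08, 12.29, 3.62], [0.648, -0.003, -0.001])
0.9 ([-0.08, 13.05, 4.2], [0.698, -0.003, -0.001])
0.85 ([-0.08, 13.77, 4.81], [0.748, -0.003, -0.001])
0.8 ([-0.08, 14.47, 5.46], [0.798, -0.003, -0.001])
0.75 ([-0.08, 15.13, 6.14], [0.848, -0.003, -0.001])
0.7 ([-0.08, 15.78, 6.9], [0.878, -0.003, -0.001])
0.65 ([-0.08, 16.42, 7.76], [0.878, -0.003, -0.001])
0.6 ([-0.08, 17.03, 8.65], [0.878, -0.003, -0.001])
0.55 ([-0.08, 17.59, 9.57], [0.878, -0.003, -0.001])
0.5 ([-0.08, 18.1, 10.51], [0.878, -0.003, -0.001])
0.45 ([-0.09, 18.57, 11.48], [0.878, -0.003, -0.001])
0.4 ([-0.09, 18.98, 12.47], [0.878, -0.003, -0.001])
```

Emit:
move_arm --moves '[{"gripper": -0.58,"xyz": [0,0.7,0],"angular": [0,0,0]},{"gripper": -0.58,"xyz": [0,1.66,0],"angular": [0.05,0,0]},{"gripper": -0.58,"xyz": [0,2.6,0.06],"angular": [0.1,0,0]},{"gripper": -0.58,"xyz": [0,3.55,0.15],"angular": [0.15,0,0]},{"gripper": -0.58,"xyz": [0,4.5,0.3],"angular": [0.2,0,0]},{"gripper": -0.58,"xyz": [0,5.4,0.5],"angular": [0.25,0,0]}]'

```text
clock: 6.05
position: [543.0, 118.0, 279.9]
ee_rot: [0.985, -0.129, 0.015, -0.11]
contact_force: [0.1, -0.4, 0.0]
gripper_width: 18.2
```

Emit:
move_arm --moves '[{"gripper": -0.58,"xyz": [0,0.48,0],"angular": [0.025,0,0]},{"gripper": -0.58,"xyz": [0,0.95,0],"angular": [0.05,0,0]},{"gripper": -0.58,"xyz": [0,1.43,0.04],"angular": [0.075,0,0]},{"gripper": -0.58,"xyz": [0,1.9,0.06],"angular": [0.1,0,0]},{"gripper": -0.58,"xyz": [0,2.38,0.1],"angular": [0.125,0,0]},{"gripper": -0.58,"xyz": [0,2.85,0.15],"angular": [0.15,0,0]}]'

```text
clock: 6.8
position: [536.0, 91.8, 271.5]
ee_rot: [0.974, -0.128, 0.024, -0.183]
contact_force: [-0.1, 0.4, -0.2]
gripper_width: 17.9
```

Run:
```python
from h import *
s=arm.read_state();print(s["position"],s["gripper_width"],s["contact_force"],s["wrist_torque"])
for k in range(1,21):
    th=1.2-.05*k
    t=rel(tgt(th,min(1.57-th,.85)));print(round(th,2),t)
```

```text
[535.95579742  91.75219846 271.4704464 ] 17.94598085930311 [-0.12864225  0.40411584 -0.22140247] [-7.35857234e-01  1.91946665e-01 -3.81128529e-04]
1.15 ([-0.02, 0.87, -0.19], [0.048, -0.0, -0.001])
1.1 ([-0.02, 1.82, -0.14], [0.098, -0.0, -0.001])
1.05 ([-0.02, 2.77, -0.04], [0.148, -0.0, -0.001])
1.0 ([-0.01, 3.7, 0.11], [0.198, -0.001, -0.001])
0.95 ([-0.01, 4.63, 0.3], [0.248, -0.001, -0.001])
0.9 ([-0.01, 5.55, 0.54], [0.298, -0.001, -0.001])
0.85 ([-0.01, 6.46, 0.82], [0.348, -0.001, -0.001])
0.8 ([-0.01, 7.35, 1.15], [0.398, -0.001, -0.001])
0.75 ([-0.01, 8.23, 1.52], [0.448, -0.001, -0.001])
0.7 ([-0.01, 9.12, 1.97], [0.478, -0.001, -0.001])
0.65 ([-0.01, 10.05, 2.51], [0.478, -0.001, -0.001])
0.6 ([-0.01, 10.95, 3.09], [0.478, -0.001, -0.001])
0.55 ([-0.01, 11.83, 3.72], [0.478, -0.001, -0.001])
0.5 ([-0.01, 12.67, 4.39], [0.478, -0.001, -0.001])
0.45 ([-0.01, 13.47, 5.1], [0.478, -0.001, -0.001])
0.4 ([-0.01, 14.24, 5.85], [0.478, -0.001, -0.001])
0.35 ([-0.0, 14.97, 6.64], [0.478, -0.001, -0.001])
0.3 ([-0.0, 15.66, 7.47], [0.478, -0.001, -0.001])
0.25 ([-0.0, 16.31, 8.33], [0.478, -0.001, -0.001])
0.2 ([-0.0, 16.91, 9.21], [0.478, -0.001, -0.001])
```

Run:
```python
from h import *
p,d=arm.get_image("top");q,_=arm.get_image("scene")
cv2.imwrite("pics/m1.png",np.hstack([cv2.resize(p[85:285,110:310],(400,400)),cv2.resize(q[80:280,180:380],(400,400))]))
```

```text
(no output)
```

View pics/m1.png

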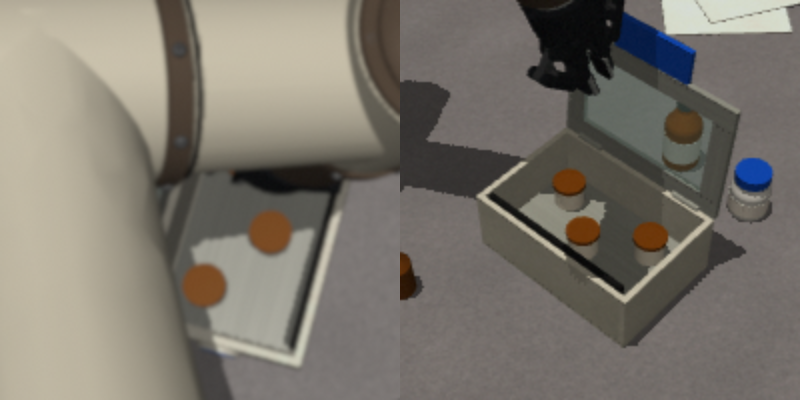

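The tab at about (655,50) in the right-hand crop hardly seems to have moved, so I'll check it numerically.

Run:
```python
from h import *
np.set_printoptions(precision=1,suppress=True)
q,d=arm.get_image("scene");I=q.astype(int)
m=((I[...,0]>90)&(I[...,2]<50)&(I[...,1]<90))
Q=cloud("scene",m,d);L=np.c_[(Q-H)@X,(Q-H)@Y,Q[:,2]]
k=(abs(L[:,0])<70)&(L[:,2]>200)&(abs(L[:,1])<200);L=L[k];print(len(L),np.percentile(L,[2,25,50,75,98],axis=0))
A=np.c_[L[:,1],np.ones(len(L))]
r=np.hypot(L[:,1],L[:,2]-95);print("theta",np.percentile(np.arctan2(L[:,2]-95,-L[:,1]),[5,50,95]),r.min(),r.max())
w,_=arm.get_image("wrist");cv2.imwrite("pics/w2.png",w)
```

```text
55 [[  6.2  14.8 267. ]
 [ 19.8  18.2 308.9]
 [ 31.8  20.4 310.1]
 [ 44.   22.3 310.7]
 [ 55.6  24.7 312.5]]
theta [1.7 1.7 1.7] 172.52490351247943 219.47439421066798
```

View pics/w2.png

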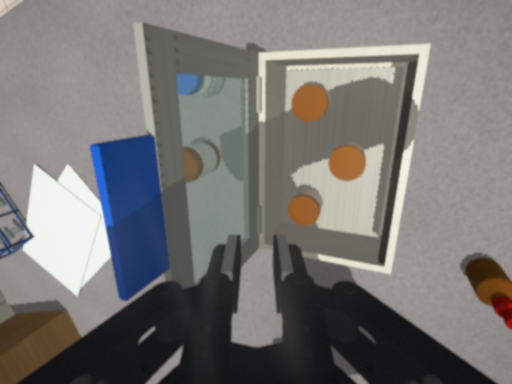

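The lid has not moved (1.65 to 1.7 rad), so the fingers passed over the tab. I'll check where the fingertips really are using wrist depth.

Run:
```python
from h import *
np.set_printoptions(precision=1,suppress=True)
s=arm.read_state();c=arm.get_calibration("wrist");p,d=arm.get_image("wrist")
R=Ro.from_quat(s["ee_rot"]);K=c["camera_matrix"]
x=c["R"]@s["position"]+c["t"];print("TCP px",(K@x/x[2])[:2],"depth",x[2],"cam in tool",R.inv().apply(-c["R"].T@c["t"]-s["position"]))
print("axis of cam in tool",R.inv().apply(c["R"][2]))
for u,v in((235,238),(232,245),(230,270),(280,238),(283,245),(286,270),(222,320)):
    P=dep("wrist",u,v,d);print((u,v),d[v,u],R.inv().apply(P-s["position"]))
```

```text
TCP px [257.3 226.4] depth 188.59199617406045 cam in tool [  83.9   -0.5 -170.6]
axis of cam in tool [-0.3  0.   0.9]
(235, 238) 151.53113 [ 10.7 -12.  -35.4]
(232, 245) 144.8094 [ 10.7 -13.1 -42.6]
(230, 270) 123.97153 [ 11.1 -12.2 -64.5]
(280, 238) 152.93465 [ 10.   11.7 -34.2]
(283, 245) 145.06897 [ 10.5  12.5 -42.4]
(286, 270) 124.16679 [ 10.9  11.9 -64.3]
(222, 320) 90.3488 [ 16.  -11.6 -98.3]
```

Run:
```python
from h import *
np.set_printoptions(precision=1,suppress=True)
s=arm.read_state();p,d=arm.get_image("wrist");R=Ro.from_quat(s["ee_rot"])
for P,n in ((cloud("wrist",(d<190),d),"near"),):
    L=R.inv().apply(P-s["position"])
    for z in range(-60,15,5):
        k=(L[:,2]>=z)&(L[:,2]<z+5);print(z,k.sum(),L[k].min(0) if k.any() else "",L[k].max(0) if k.any() else "")
print(s["gripper_width"]); np.set_printoptions(linewidth=200)
print(d[222:246:2,226:292:6])
```

```text
-60 407 [-11.2 -23.3 -60. ] [ 11.5  21.9 -55. ]
-55 377 [-11.  -23.1 -55. ] [ 11.4  21.9 -50. ]
-50 330 [-11.5 -23.2 -50. ] [ 11.2  21.9 -45. ]
-45 332 [ -8.6 -23.2 -45. ] [ 11.4  21.7 -40. ]
-40 256 [-11.4 -23.2 -39.9] [ 11.5  21.4 -35. ]
-35 154 [ -7.6 -21.7 -35. ] [ 11.4  19.8 -30.1]
-30 2 [  8.7  -9.7 -29.6] [  8.9   8.3 -28.7]
-25 0  
-20 0  
-15 0  
-10 335 [-20.5 -94.9  -6.6] [ 54.3 -89.5  -5. ]
-5 1450 [-19.  -98.4  -5. ] [ 54.6 -87.2  -0. ]
0 645 [ -3.4 -95.4   0. ] [ 54.5 -84.6   5. ]
5 441 [ 10.2 -92.7   5. ] [ 54.6 -82.5  10. ]
10 263 [ 25.1 -90.   10. ] [ 54.5 -80.4  15. ]
17.857340836515146
[[313.9 325.8 339.1 354.5 367.8 386.3 391.  408.  435.6 467.9 448.8]
 [314.7 326.  340.  354.2 368.9 386.6 393.  406.6 436.1 462.1 462.7]
 [316.1 329.  342.  355.4 370.1 386.1 393.7 409.3 438.3 455.3 457.5]
 [316.  328.3 342.9 356.3 371.4 388.6 394.9 409.  438.1 446.4 447.5]
 [316.2 329.3 343.7 356.9 371.3 390.3 395.6 409.5 439.2 442.1 441.4]
 [318.  329.9 343.9 359.2 372.6 388.7 396.4 410.8 436.4 436.  435.7]
 [319.1 331.  345.  358.2 373.9 391.2 396.4 414.3 429.6 430.8 430. ]
 [318.1 152.8 154.5 360.  374.9 392.1 399.2 414.2 152.1 153.9 424.1]
 [317.8 151.6 152.8 360.6 375.3 391.8 400.9 414.6 151.4 152.2 151.4]
 [319.3 149.8 150.  361.4 377.  393.3 401.8 413.7 150.  150.3 149.4]
 [321.8 148.  148.  363.1 375.5 396.  401.9 406.5 148.2 148.4 148.3]
 [147.  146.2 145.2 361.5 377.3 397.3 402.5 401.5 148.9 146.3 146.3]]
```

Depth shows the fingertips really end about 30 mm behind the stated TCP, so they passed just above the tab and touched nothing. I'll allow for that by adding 30 mm of depth.

Run:
```python
from h import *
for th,ph,s in((1.2,.37,-15),(1.3,.27,-15),(1.4,.17,-15),(1.5,.07,-15),(1.6,-.03,-15),(1.65,-.05,-15),(1.65,-.05,20),(1.65,-.05,52)):print(rel(tgt(th,ph,s)))
```

```text
([-0.03, -0.03, -4.18], [-0.0, -0.001, -0.001])
([-0.03, -2.33, -4.03], [-0.1, -0.001, -0.001])
([-0.03, -4.6, -3.65], [-0.2, -0.0, -0.001])
([-0.03, -6.81, -3.04], [-0.3, -0.0, -0.001])
([-0.04, -8.96, -2.22], [-0.4, -0.0, -0.001])
([-0.04, -9.96, -1.76], [-0.42, -0.0, -0.001])
([-0.04, -8.54, 1.44], [-0.42, -0.0, -0.001])
([-0.04, -7.23, 4.36], [-0.42, -0.0, -0.001])
```

Emit:
move_arm --moves '[{"gripper": -0.58,"xyz": [0,0,-4.2],"angular": [0,0,0]},{"gripper": -0.3,"xyz": [0,-4.6,-3.7],"angular": [-0.18,0,0]},{"gripper": -0.3,"xyz": [0,-9,-2.2],"angular": [-0.36,0,0]},{"gripper": -0.3,"xyz": [0,-10,-1.8],"angular": [-0.42,0,0]},{"gripper": -0.3,"xyz": [0,-10,-1.8],"angular": [-0.42,0,0]},{"gripper": -0.3,"xyz": [0,-10,-1.8],"angular": [-0.42,0,0]},{"gripper": -0.3,"xyz": [0,-8.5,1.5],"angular": [-0.42,0,0]},{"gripper": -0.3,"xyz": [0,-7.2,4.4],"angular": [-0.42,0,0]},{"gripper": -0.3,"xyz": [0,-7.2,4.4],"angular": [-0.42,0,0]}]'

```text
clock: 8.22
position: [556.1, 170.1, 255.2]
ee_rot: [0.991, -0.131, -0.005, 0.026]
contact_force: [-0.3, -0.3, 1.8]
gripper_width: 29.9
```

Run:
```python
from h import *
np.set_printoptions(precision=1,suppress=True)
s=arm.read_state();print(s["position"],s["contact_force"],rel(tgt(1.65,-.05,52)))
w,d=arm.get_image("wrist");R=Ro.from_quat(s["ee_rot"])
I=w.astype(int);m=((I[...,0]>80)&(I[...,2]<60)&(I[...,1]<100));L=R.inv().apply(cloud("wrist",m,d)-s["position"])
k=(abs(L[:,1])<30)&(L[:,2]>-80)&(L[:,2]<20);print("tab in tool",k.sum(),np.percentile(L[k],[5,50,95],axis=0) if k.any() else "")
```

```text
[556.1 170.1 255.2] [-0.3 -0.3  1.8] ([0.04, -0.26, -0.21], [0.003, 0.003, -0.003])
tab in tool 2744 [[-32.7  -7.3 -58. ]
 [ 15.1  -3.8 -57. ]
 [ 56.   -0.3 -44.2]]
```

Run:
```python
from h import *
for k in range(1,26):
    th=1.65-.05*k
    t=rel(tgt(th,min(1.57-th,.85),54));print(round(th,2),t)
```

```text
1.6 ([-0.07, 0.8, 0.2], [0.02, -0.0, -0.003])
1.55 ([-0.07, 1.6, 0.21], [0.07, -0.0, -0.003])
1.5 ([-0.06, 2.41, 0.27], [0.12, -0.0, -0.003])
1.45 ([-0.06, 3.21, 0.37], [0.17, -0.001, -0.003])
1.4 ([-0.06, 4.0, 0.51], [0.22, -0.001, -0.003])
1.35 ([-0.06, 4.78, 0.68], [0.27, -0.001, -0.003])
1.3 ([-0.05, 5.56, 0.9], [0.32, -0.001, -0.003])
1.25 ([-0.05, 6.32, 1.15], [0.37, -0.001, -0.003])
1.2 ([-0.05, 7.07, 1.45], [0.42, -0.001, -0.003])
1.15 ([-0.05, 7.81, 1.77], [0.47, -0.001, -0.003])
1.1 ([-0.05, 8.53, 2.14], [0.52, -0.001, -0.003])
1.05 ([-0.04, 9.22, 2.54], [0.57, -0.001, -0.003])
1.0 ([-0.04, 9.9, 2.98], [0.62, -0.001, -0.003])
0.95 ([-0.04, 10.56, 3.45], [0.67, -0.001, -0.003])
0.9 ([-0.04, 11.19, 3.95], [0.72, -0.001, -0.003])
0.85 ([-0.04, 11.79, 4.48], [0.77, -0.001, -0.003])
0.8 ([-0.04, 12.37, 5.04], [0.82, -0.001, -0.003])
0.75 ([-0.03, 12.92, 5.63], [0.87, -0.002, -0.003])
0.7 ([-0.03, 13.49, 6.34], [0.9, -0.002, -0.003])
0.65 ([-0.03, 14.12, 7.21], [0.9, -0.002, -0.003])
0.6 ([-0.03, 14.71, 8.11], [0.9, -0.002, -0.003])
0.55 ([-0.03, 15.25, 9.04], [0.9, -0.002, -0.003])
0.5 ([-0.03, 15.74, 10.0], [0.9, -0.002, -0.003])
0.45 ([-0.03, 16.18, 10.98], [0.9, -0.002, -0.003])
0.4 ([-0.03, 16.57, 11.98], [0.9, -0.002, -0.003])
```

Emit:
move_arm --moves '[{"gripper": -0.5,"xyz": [0,-0.2,0],"angular": [0,0,0]},{"gripper": -0.58,"xyz": [0,-0.2,0],"angular": [0,0,0]},{"gripper": -0.58,"xyz": [0,-0.2,0],"angular": [0,0,0]}]'

```text
clock: 8.65
position: [558.2, 174.3, 257.4]
ee_rot: [0.991, -0.13, -0.003, 0.024]
contact_force: [0.9, -0.8, -0.8]
gripper_width: 17.9
```

Emit:
move_arm --moves '[{"gripper": -0.58,"xyz": [0,1.2,0.3],"angular": [0.02,0,0]},{"gripper": -0.58,"xyz": [0,2.05,0.4],"angular": [0.07,0,0]},{"gripper": -0.58,"xyz": [0,2.85,0.45],"angular": [0.12,0,0]},{"gripper": -0.58,"xyz": [0,3.65,0.55],"angular": [0.17,0,0]},{"gripper": -0.58,"xyz": [0,4.45,0.7],"angular": [0.22,0,0]},{"gripper": -0.58,"xyz": [0,4.45,0.7],"angular": [0.22,0,0]}]'

```text
clock: 9.4
position: [545.9, 129.2, 252.2]
ee_rot: [0.988, -0.131, 0.011, -0.084]
contact_force: [1.3, 0.2, -0.3]
gripper_width: 18.0
```

```bash
cat >> h.py <<'E'
def tab():
    np.set_printoptions(precision=1,suppress=True)
    s=arm.read_state();w,d=arm.get_image("wrist");R=Ro.from_quat(s["ee_rot"])
    I=w.astype(int);m=((I[...,0]>80)&(I[...,2]<60)&(I[...,1]<100));P=cloud("wrist",m,d);L=R.inv().apply(P-s["position"])
    k=(abs(L[:,1])<60)&(L[:,2]>-90)&(L[:,2]<20)
    print(s["clock"],s["position"],"F",s["contact_force"],"gap",s["gripper_width"])
    if k.any():
        q=P[k]-H;ly=q@Y;r=np.hypot(ly,q[:,2]);o=r>200
        print("tab in tool",k.sum(),np.percentile(L[k],[5,50,95],axis=0).tolist(),"theta~",np.median(np.arctan2(q[o,2],-ly[o]))-.0)
E
python3 - <<'E'
from h import *
tab()
for k in range(0,14):
    th=1.375-.025*k
    t=rel(tgt(th,min(1.57-th,.85),54));print(round(th,3),t)
E
```

```text
9.4 [545.9 129.2 252.2] F [ 1.3  0.2 -0.3] gap 17.950363240984178
tab in tool 3165 [[-32.620887957084655, -4.939868685704992, -57.02125047320717], [19.645435774487165, -1.7217497891996707, -56.02037314109898], [54.71546772552071, 1.6512363999170032, -41.91089449057179]] theta~ 1.4102527789325274
1.375 ([-0.03, 0.14, -0.18], [0.025, -0.001, -0.003])
1.35 ([-0.03, 0.54, -0.18], [0.05, -0.001, -0.003])
1.325 ([-0.03, 0.94, -0.16], [0.075, -0.001, -0.003])
1.3 ([-0.03, 1.35, -0.13], [0.1, -0.001, -0.003])
1.275 ([-0.03, 1.75, -0.1], [0.125, -0.001, -0.003])
1.25 ([-0.03, 2.15, -0.05], [0.15, -0.001, -0.003])
1.225 ([-0.03, 2.55, 0.0], [0.175, -0.001, -0.003])
1.2 ([-0.02, 2.94, 0.07], [0.2, -0.001, -0.003])
1.175 ([-0.02, 3.34, 0.14], [0.225, -0.001, -0.003])
1.15 ([-0.02, 3.73, 0.23], [0.25, -0.001, -0.002])
1.125 ([-0.02, 4.12, 0.32], [0.275, -0.001, -0.002])
1.1 ([-0.02, 4.51, 0.43], [0.3, -0.001, -0.002])
1.075 ([-0.02, 4.9, 0.54], [0.325, -0.001, -0.002])
1.05 ([-0.02, 5.28, 0.67], [0.35, -0.001, -0.002])
```

The lid is following, at θ about 1.4. Next is a slow pass through the tipping point.

Emit:
move_arm --moves '[{"gripper": -0.58,"xyz": [0,0.3,0],"angular": [0.025,0,0]},{"gripper": -0.58,"xyz": [0,0.7,0],"angular": [0.05,0,0]},{"gripper": -0.58,"xyz": [0,1.1,0],"angular": [0.075,0,0]},{"gripper": -0.58,"xyz": [0,1.5,0],"angular": [0.1,0,0]},{"gripper": -0.58,"xyz": [0,1.9,0],"angular": [0.125,0,0]},{"gripper": -0.58,"xyz": [0,2.3,0],"angular": [0.15,0,0]},{"gripper": -0.58,"xyz": [0,2.7,0.05],"angular": [0.175,0,0]},{"gripper": -0.58,"xyz": [0,3.1,0.1],"angular": [0.2,0,0]},{"gripper": -0.58,"xyz": [0,3.5,0.2],"angular": [0.225,0,0]},{"gripper": -0.58,"xyz": [0,3.9,0.3],"angular": [0.25,0,0]}]'

```text
clock: 10.7
position: [536.5, 93.9, 242.1]
ee_rot: [0.97, -0.127, 0.027, -0.207]
contact_force: [0.5, -0.7, 0.6]
gripper_width: 18.0
```

Run:
```python
from h import *
tab()
for k in range(0,9):
    th=1.1-.05*k
    t=rel(tgt(th,min(1.57-th,.85),54));print(round(th,3),t)
```

```text
10.7 [536.5  93.9 242.1] F [ 0.5 -0.7  0.6] gap 17.977073694069798
tab in tool 3159 [[-34.195072778602345, 1.4628660665942008, -56.23019982375976], [17.167411144599505, 4.928429298382314, -55.22607525993314], [54.57373632275913, 8.568002667261437, -34.48925775448364]] theta~ 1.1386451534024324
1.1 ([-0.01, 0.58, -0.1], [0.049, -0.0, -0.002])
1.05 ([-0.01, 1.38, -0.06], [0.099, -0.0, -0.002])
1.0 ([-0.01, 2.18, 0.02], [0.149, -0.001, -0.002])
0.95 ([-0.0, 2.98, 0.14], [0.199, -0.001, -0.002])
0.9 ([-0.0, 3.77, 0.3], [0.249, -0.001, -0.002])
0.85 ([-0.0, 4.55, 0.5], [0.299, -0.001, -0.002])
0.8 ([0.0, 5.32, 0.73], [0.349, -0.001, -0.002])
0.75 ([0.0, 6.08, 1.01], [0.399, -0.001, -0.002])
0.7 ([0.0, 6.91, 1.38], [0.429, -0.001, -0.002])
```

The tab has crossed the gap and now rests on the lower finger. Continuing the descent.

Emit:
move_arm --moves '[{"gripper": -0.58,"xyz": [0,0.6,0],"angular": [0.05,0,0]},{"gripper": -0.58,"xyz": [0,1.4,0],"angular": [0.1,0,0]},{"gripper": -0.58,"xyz": [0,2.2,0.05],"angular": [0.15,0,0]},{"gripper": -0.58,"xyz": [0,3,0.15],"angular": [0.2,0,0]},{"gripper": -0.58,"xyz": [0,3.8,0.3],"angular": [0.25,0,0]},{"gripper": -0.58,"xyz": [0,4.55,0.5],"angular": [0.3,0,0]},{"gripper": -0.58,"xyz": [0,5.3,0.75],"angular": [0.35,0,0]},{"gripper": -0.58,"xyz": [0,6.1,1],"angular": [0.4,0,0]}]'

```text
clock: 11.75
position: [523.3, 43.8, 207.7]
ee_rot: [0.909, -0.119, 0.052, -0.396]
contact_force: [-0.1, -0.3, -2.9]
gripper_width: 17.8
```

Run:
```python
from h import *
tab()
for k in range(0,16):
    th=.75-.05*k
    ph=.85+.05*min(1,k/10)
    t=rel(tgt(th,ph,54,p=min(4+k,17)));print(round(th,3),t)
```

```text
11.75 [523.3  43.8 207.7] F [-0.1 -0.3 -2.9] gap 17.75140372147203
tab in tool 2735 [[-34.75492952171993, 2.7637636611683054, -54.78743234371613], [11.282529797086935, 6.592088381601095, -53.79577945098504], [54.517324095930164, 10.207487650318603, -38.686556096680725]] theta~ 0.7380418993513856
0.75 ([0.01, -0.4, -0.07], [0.029, -0.001, -0.005])
0.7 ([0.01, 0.55, -0.05], [0.034, -0.001, -0.005])
0.65 ([0.02, 1.49, 0.02], [0.039, -0.001, -0.005])
0.6 ([0.02, 2.43, 0.15], [0.044, -0.001, -0.005])
0.55 ([0.03, 3.36, 0.32], [0.049, -0.001, -0.005])
0.5 ([0.03, 4.29, 0.55], [0.054, -0.001, -0.005])
0.45 ([0.04, 5.19, 0.83], [0.059, -0.001, -0.005])
0.4 ([0.04, 6.09, 1.16], [0.064, -0.001, -0.005])
0.35 ([0.04, 6.96, 1.54], [0.069, -0.001, -0.005])
0.3 ([0.05, 7.81, 1.97], [0.074, -0.001, -0.005])
0.25 ([0.05, 8.64, 2.45], [0.079, -0.001, -0.005])
0.2 ([0.06, 9.47, 2.98], [0.079, -0.001, -0.005])
0.15 ([0.06, 10.27, 3.55], [0.079, -0.001, -0.005])
0.1 ([0.06, 11.05, 4.17], [0.079, -0.001, -0.005])
0.05 ([0.07, 11.89, 4.85], [0.079, -0.001, -0.005])
0.0 ([0.07, 12.69, 5.56], [0.079, -0.001, -0.005])
```

Emit:
move_arm --moves '[{"gripper": -0.45,"xyz": [0,-0.1,0],"angular": [0,0,0]},{"gripper": -0.32,"xyz": [0,-0.4,0],"angular": [0,0,0]},{"gripper": -0.2,"xyz": [0,-0.6,0],"angular": [0,0,0]},{"gripper": -0.2,"xyz": [0,-0.6,0],"angular": [0,0,0]}]'

```text
clock: 12.3
position: [524.4, 49.1, 213.2]
ee_rot: [0.909, -0.119, 0.052, -0.395]
contact_force: [-0.6, 0.7, -3.1]
gripper_width: 34.1
```

Run:
```python
from h import *
tab()
for k in range(0,16):
    th=.75-.05*k
    t=rel(tgt(th,.88,54-4*min(1,k/10),p=17));print(round(th,3),t)
```

```text
12.3 [524.4  49.1 213.2] F [-0.6  0.7 -3.1] gap 34.068676632067046
tab in tool 3752 [[-34.19414533941505, 7.793269806537227, -55.25087563141573], [14.777880278917802, 10.840725375060254, -54.03018605900389], [54.886104479439936, 15.480458162873582, -24.910282378532216]] theta~ 0.7515034209129631
0.75 ([-0.0, -0.83, -0.14], [0.06, -0.001, 0.001])
0.7 ([-0.0, 0.25, -0.15], [0.06, -0.001, 0.001])
0.65 ([-0.0, 1.32, -0.11], [0.06, -0.001, 0.001])
0.6 ([-0.01, 2.39, -0.02], [0.06, -0.001, 0.001])
0.55 ([-0.01, 3.45, 0.13], [0.06, -0.001, 0.001])
0.5 ([-0.01, 4.5, 0.33], [0.06, -0.001, 0.001])
0.45 ([-0.01, 5.54, 0.58], [0.06, -0.001, 0.001])
0.4 ([-0.01, 6.56, 0.89], [0.06, -0.001, 0.001])
0.35 ([-0.01, 7.56, 1.24], [0.06, -0.001, 0.001])
0.3 ([-0.01, 8.54, 1.64], [0.06, -0.001, 0.001])
0.25 ([-0.01, 9.5, 2.09], [0.06, -0.001, 0.001])
0.2 ([-0.01, 10.43, 2.63], [0.06, -0.001, 0.001])
0.15 ([-0.01, 11.33, 3.22], [0.06, -0.001, 0.001])
0.1 ([-0.01, 12.21, 3.85], [0.06, -0.001, 0.001])
0.05 ([-0.01, 13.04, 4.52], [0.06, -0.001, 0.001])
0.0 ([-0.02, 13.85, 5.23], [0.06, -0.001, 0.001])
```

Emit:
move_arm --moves '[{"gripper": -0.2,"xyz": [0,0.5,-0.1],"angular": [0.03,0,0]},{"gripper": -0.2,"xyz": [0,1.3,-0.1],"angular": [0.06,0,0]},{"gripper": -0.2,"xyz": [0,2.4,0],"angular": [0.06,0,0]},{"gripper": -0.2,"xyz": [0,3.45,0.15],"angular": [0.06,0,0]},{"gripper": -0.2,"xyz": [0,4.5,0.35],"angular": [0.06,0,0]},{"gripper": -0.2,"xyz": [0,5.5,0.6],"angular": [0.06,0,0]},{"gripper": -0.2,"xyz": [0,6.5,0.9],"angular": [0.06,0,0]},{"gripper": -0.2,"xyz": [0,7.5,1.25],"angular": [0.06,0,0]},{"gripper": -0.2,"xyz": [0,8.5,1.65],"angular": [0.06,0,0]},{"gripper": -0.2,"xyz": [0,8.5,1.65],"angular": [0.06,0,0]}]'

```text
clock: 13.6
position: [512.3, 3.4, 137.9]
ee_rot: [0.897, -0.118, 0.055, -0.422]
contact_force: [0.3, -2.0, -4.7]
gripper_width: 34.0
```

Run:
```python
from h import *
tab()
for k in range(0,9):
    th=.3-.04*k
    t=rel(tgt(th,.88,50,p=17));print(round(th,3),t)
```

```text
13.6 [512.3   3.4 137.9] F [ 0.3 -2.  -4.7] gap 34.03291451976393
tab in tool 8091 [[-40.412998499595254, -5.815897796993921, -52.481761412196406], [12.570666283997276, 4.963794388059245, -43.85195980469823], [53.54653468828997, 14.36698281266571, -18.82047877801935]] theta~ 0.3297046174685186
0.3 ([0.0, -0.13, -0.05], [0.001, -0.001, -0.002])
0.26 ([0.0, 0.65, 0.29], [0.001, -0.001, -0.002])
0.22 ([0.01, 1.43, 0.66], [0.001, -0.001, -0.002])
0.18 ([0.01, 2.19, 1.07], [0.001, -0.001, -0.002])
0.14 ([0.01, 2.93, 1.51], [0.001, -0.001, -0.002])
0.1 ([0.01, 3.65, 1.97], [0.001, -0.001, -0.002])
0.06 ([0.01, 4.35, 2.46], [0.001, -0.001, -0.002])
0.02 ([0.01, 5.04, 2.99], [0.001, -0.001, -0.002])
-0.02 ([0.01, 5.7, 3.53], [0.001, -0.001, -0.002])
```

Emit:
move_arm --moves '[{"gripper": -0.2,"xyz": [0,0.4,0.2],"angular": [0,0,0]},{"gripper": -0.2,"xyz": [0,1,0.45],"angular": [0,0,0]},{"gripper": -0.2,"xyz": [0,1.6,0.7],"angular": [0,0,0]},{"gripper": -0.2,"xyz": [0,2.2,1.0],"angular": [0,0,0]},{"gripper": -0.2,"xyz": [0,2.8,1.3],"angular": [0,0,0]},{"gripper": -0.2,"xyz": [0,3.3,1.6],"angular": [0,0,0]},{"gripper": -0.2,"xyz": [0,3.65,1.8],"angular": [0,0,0]},{"gripper": -0.2,"xyz": [0,3.65,1.8],"angular": [0,0,0]}]'

```text
clock: 14.65
position: [510.1, -5.3, 99.0]
ee_rot: [0.897, -0.118, 0.055, -0.422]
contact_force: [-0.6, 0.9, -5.2]
gripper_width: 34.0
```

Run:
```python
from h import *
tab()
for k in range(0,9):
    th=.12-.02*k
    t=rel(tgt(th,.88,48,p=17));print(round(th,3),t)
p,d=arm.get_image("scene");w,_=arm.get_image("wrist");cv2.imwrite("pics/n1.png",np.hstack([cv2.resize(p[80:280,180:380],(400,400)),cv2.resize(w,(400,300))[:, :].copy() if 0 else cv2.copyMakeBorder(cv2.resize(w,(400,300)),0,100,0,0,cv2.BORDER_CONSTANT)]))
```

```text
14.65 [510.1  -5.3  99. ] F [-0.6  0.9 -5.2] gap 34.041055760063855
tab in tool 8632 [[-43.48412242439946, -10.686634869825685, -51.93605766982261], [4.7805622167622595, 3.6128995927135907, -43.241014922218696], [52.926331630147295, 14.277219786946032, -21.86262099906689]] theta~ 0.1399672999455806
0.12 ([-0.01, -0.31, -0.26], [0.001, -0.001, -0.001])
0.1 ([-0.01, 0.05, -0.02], [0.001, -0.001, -0.001])
0.08 ([-0.01, 0.4, 0.22], [0.001, -0.001, -0.001])
0.06 ([-0.01, 0.75, 0.47], [0.001, -0.001, -0.001])
0.04 ([-0.01, 1.1, 0.73], [0.001, -0.001, -0.001])
0.02 ([-0.01, 1.44, 0.99], [0.001, -0.001, -0.001])
0.0 ([-0.01, 1.77, 1.26], [0.001, -0.001, -0.001])
-0.02 ([-0.01, 2.1, 1.54], [0.001, -0.001, -0.001])
-0.04 ([-0.01, 2.42, 1.82], [0.001, -0.001, -0.001])
```

View pics/n1.png

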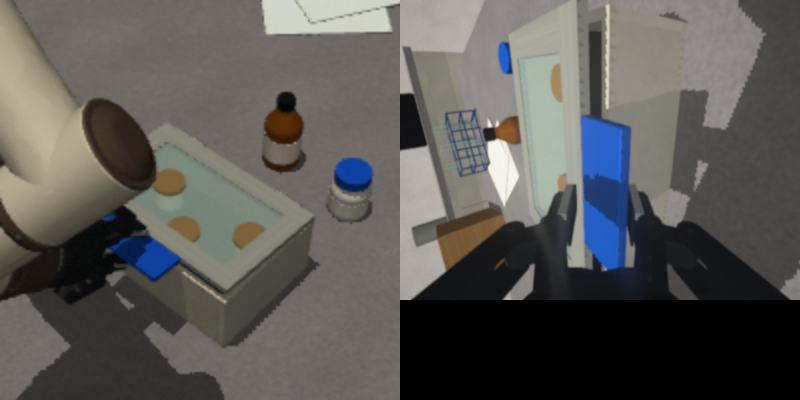

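The lid is nearly closed, with the tab resting on the lower finger and the upper finger clear. Lowering slowly onto the seal, watching the force.

Emit:
move_arm --moves '[{"gripper": -0.2,"xyz": [0,0.2,0.14],"angular": [0,0,0]},{"gripper": -0.2,"xyz": [0,0.4,0.28],"angular": [0,0,0]},{"gripper": -0.2,"xyz": [0,0.6,0.4],"angular": [0,0,0]},{"gripper": -0.2,"xyz": [0,0.8,0.53],"angular": [0,0,0]},{"gripper": -0.2,"xyz": [0,1.0,0.65],"angular": [0,0,0]},{"gripper": -0.2,"xyz": [0,1.0,0.65],"angular": [0,0,0]},{"gripper": -0.2,"xyz": [0,1.0,0.65],"angular": [0,0,0]}]'

```text
clock: 15.68
position: [509.7, -6.5, 87.5]
ee_rot: [0.897, -0.118, 0.055, -0.422]
contact_force: [-0.1, 0.0, -4.5]
gripper_width: 34.2
```

Emit:
move_arm --moves '[{"gripper": -0.2,"xyz": [0,0.15,0.1],"angular": [0,0,0]},{"gripper": -0.2,"xyz": [0,0.3,0.2],"angular": [0,0,0]},{"gripper": -0.2,"xyz": [0,0.3,0.2],"angular": [0,0,0]},{"gripper": -0.2,"xyz": [0,0.3,0.2],"angular": [0,0,0]}]'

```text
clock: 16.18
position: [509.8, -6.8, 84.5]
ee_rot: [0.897, -0.117, 0.056, -0.422]
contact_force: [0.8, -0.0, -0.0]
gripper_width: 34.0
```

Run:
```python
from h import *
tab()
print(rel(tgt(.04,.88,48,p=17)))
```

```text
16.175 [509.8  -6.8  84.5] F [ 0.8 -0.  -0. ] gap 34.00742860292268
tab in tool 8973 [[-43.25334640028439, -14.14438826750483, -52.75862330229739], [4.386104938735566, 1.84045086982039, -44.77924335754472], [52.793914228020675, 12.58010834618238, -23.74809568749388]] theta~ 0.0795983417207791
([-0.02, -0.14, -0.1], [-0.0, -0.001, -0.0])
```

Contact force is zero, so the lid is resting on the seal. I'll withdraw along the tool axis.

Emit:
move_arm --moves '[{"gripper": -0.2,"xyz": [0,0.25,0],"angular": [0,0,0]},{"gripper": -0.2,"xyz": [0,0.25,-2],"angular": [0,0,0]},{"gripper": -0.2,"xyz": [0,0.25,-5],"angular": [0,0,0]},{"gripper": -0.2,"xyz": [0,0.25,-9],"angular": [0,0,0]},{"gripper": -1,"xyz": [0,-2,-13],"angular": [-0.1,0,0]},{"gripper": -1,"xyz": [0,-2,-13],"angular": [-0.1,0,0]}]'

```text
clock: 16.98
position: [489.0, -93.7, 187.8]
ee_rot: [0.918, -0.118, 0.055, -0.374]
contact_force: [0.2, 0.5, -0.8]
gripper_width: 0.7
```

Run:
```python
from h import *
s=arm.read_state();print(s["position"],s["contact_force"])
f=-Z;Pp=H-155*Y;R=Ro.from_matrix(np.c_[X,np.cross(f,X),f])
print(rel((np.r_[Pp[:2],200],R)))
```

```text
[488.95807296 -93.72218793 187.82319658] [ 0.19217256  0.52806223 -0.76844752]
([-0.23, -8.1, 6.24], [-0.776, -0.012, 0.003])
```

Emit:
move_arm --moves '[{"gripper": -1,"xyz": [0,-3,0],"angular": [-0.16,0,0]},{"gripper": -1,"xyz": [0,-5,1],"angular": [-0.32,0,0]},{"gripper": -1,"xyz": [0,-7,3],"angular": [-0.48,0,0]},{"gripper": -1,"xyz": [-0.2,-8,5],"angular": [-0.63,0,0]},{"gripper": -1,"xyz": [-0.2,-8,6.2],"angular": [-0.77,-0.01,0]},{"gripper": -1,"xyz": [-0.2,-8,6.2],"angular": [-0.77,-0.01,0]},{"gripper": -1,"xyz": [-0.2,-8,6.2],"angular": [-0.77,-0.01,0]}]'

```text
clock: 17.85
position: [510.7, 6.0, 194.4]
ee_rot: [0.992, -0.128, -0.004, -0.006]
contact_force: [0.3, 0.3, -0.4]
gripper_width: 0.0
```

Run:
```python
from h import *
np.set_printoptions(precision=1,suppress=True)
s=arm.read_state();c=arm.get_calibration("wrist");w,d=arm.get_image("wrist");R=Ro.from_quat(s["ee_rot"])
P=cloud("wrist",d>0,d);L=R.inv().apply(P-s["position"]);k=(abs(L[:,0])<14)&(abs(L[:,1])<30)&(L[:,2]<15)
print(s["position"],s["ee_rot"],s["contact_force"],"tip z",np.percentile(L[k][:,2],[50,99,100]),L[k][L[k][:,2]>np.percentile(L[k][:,2],97)].mean(0))
q=P-H;l=np.c_[q@X,-q@Y,q[:,2]];k=(abs(l[:,0])<110)&(l[:,1]>147)&(l[:,1]<165)&(abs(l[:,2])<30);print("lid frame top rel hinge z",k.sum(),np.median(l[k,2]),"expect 8+.038*155=13.9")
tp=R.apply([0,0,-30])
print("TCP local",(s["position"]-H)@X,-(s["position"]-H)@Y)
cv2.imwrite("pics/w3.png",w)
```

```text
[510.7   6.  194.4] [ 1.  -0.1 -0.  -0. ] [ 0.3  0.3 -0.4] tip z [-84.1 -36.4 -30.7] [  9.2   0.2 -37.4]
lid frame top rel hinge z 3700 15.298858403012304 expect 8+.038*155=13.9
TCP local -2.21839257235841 154.53447613015385
```

View pics/w3.png

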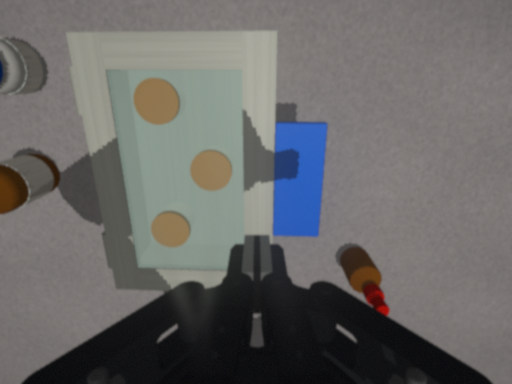

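The lid lies level on the seal, with its top at about z = 110. The closed fingertips are over the steel frame and about 53 mm above it. Approaching now.

Emit:
move_arm --moves '[{"gripper": -1,"xyz": [0,0,1],"angular": [0,0,0]},{"gripper": -1,"xyz": [0,0,2],"angular": [0,0,0]},{"gripper": -1,"xyz": [0,0,2.5],"angular": [0,0,0]},{"gripper": -1,"xyz": [0,0,3],"angular": [0,0,0]},{"gripper": -1,"xyz": [0,0,3],"angular": [0,0,0]}]'

```text
clock: 18.52
position: [510.7, 6.6, 164.2]
ee_rot: [0.992, -0.128, -0.004, -0.005]
contact_force: [-0.3, -0.5, -0.1]
gripper_width: -0.4
```

Emit:
move_arm --moves '[{"gripper": -1,"xyz": [0,0,0.3],"angular": [0,0,0]},{"gripper": -1,"xyz": [0,0,0.6],"angular": [0,0,0]},{"gripper": -1,"xyz": [0,0,0.9],"angular": [0,0,0]},{"gripper": -1,"xyz": [0,0,1.2],"angular": [0,0,0]},{"gripper": -1,"xyz": [0,0,1.5],"angular": [0,0,0]},{"gripper": -1,"xyz": [0,0,1.5],"angular": [0,0,0]}]'

```text
clock: 19.27
position: [510.6, 6.8, 149.3]
ee_rot: [0.992, -0.128, -0.004, -0.005]
contact_force: [0.2, 0.2, -0.3]
gripper_width: -0.0
```

Emit:
move_arm --moves '[{"gripper": -1,"xyz": [0,0,0.1],"angular": [0,0,0]},{"gripper": -1,"xyz": [0,0,0.2],"angular": [0,0,0]},{"gripper": -1,"xyz": [0,0,0.3],"angular": [0,0,0]},{"gripper": -1,"xyz": [0,0,0.3],"angular": [0,0,0]}]'

```text
clock: 19.77
position: [510.7, 6.8, 146.5]
ee_rot: [0.992, -0.128, -0.004, -0.006]
contact_force: [0.0, -0.4, 0.8]
gripper_width: -0.1
```

Emit:
move_arm --moves '[{"gripper": -1,"xyz": [0,0,0.1],"angular": [0,0,0]},{"gripper": -1,"xyz": [0,0,0.2],"angular": [0,0,0]},{"gripper": -1,"xyz": [0,0,0.3],"angular": [0,0,0]},{"gripper": -1,"xyz": [0,0,0.3],"angular": [0,0,0]}]'

```text
clock: 20.27
position: [510.7, 6.9, 143.5]
ee_rot: [0.992, -0.128, -0.004, -0.005]
contact_force: [-0.3, -0.2, -0.5]
gripper_width: 0.2
```

Emit:
move_arm --moves '[{"gripper": -1,"xyz": [0,0,0.1],"angular": [0,0,0]},{"gripper": -1,"xyz": [0,0,0.2],"angular": [0,0,0]},{"gripper": -1,"xyz": [0,0,0.2],"angular": [0,0,0]}]'

```text
clock: 20.65
position: [510.7, 6.9, 141.5]
ee_rot: [0.992, -0.128, -0.004, -0.006]
contact_force: [-0.0, 0.6, -0.7]
gripper_width: -0.3
```

Emit:
move_arm --moves '[{"gripper": -1,"xyz": [0,0,0.1],"angular": [0,0,0]},{"gripper": -1,"xyz": [0,0,0.1],"angular": [0,0,0]}]'

```text
clock: 20.9
position: [510.7, 6.9, 140.5]
ee_rot: [0.992, -0.128, -0.004, -0.006]
contact_force: [-0.3, 0.6, -0.0]
gripper_width: -0.0
```

Emit:
move_arm --moves '[{"gripper": -1,"xyz": [0,0,0.1],"angular": [0,0,0]},{"gripper": -1,"xyz": [0,0,0.2],"angular": [0,0,0]},{"gripper": -1,"xyz": [0,0,0.2],"angular": [0,0,0]}]'

```text
clock: 21.28
position: [510.7, 7.0, 138.5]
ee_rot: [0.992, -0.128, -0.004, -0.006]
contact_force: [0.5, 0.4, -0.4]
gripper_width: -0.3
```

Emit:
move_arm --moves '[{"gripper": -1,"xyz": [0,0,0.1],"angular": [0,0,0]},{"gripper": -1,"xyz": [0,0,0.1],"angular": [0,0,0]}]'

```text
clock: 21.52
position: [510.6, 7.0, 137.5]
ee_rot: [0.992, -0.128, -0.004, -0.005]
contact_force: [0.2, 0.7, 0.1]
gripper_width: -0.1
```

Emit:
move_arm --moves '[{"gripper": -1,"xyz": [0,0,0.1],"angular": [0,0,0]},{"gripper": -1,"xyz": [0,0,0.1],"angular": [0,0,0]}]'

```text
clock: 21.78
position: [510.7, 7.0, 136.5]
ee_rot: [0.992, -0.128, -0.004, -0.006]
contact_force: [-0.5, 0.7, 0.0]
gripper_width: -0.2
```

I had the sign wrong: the tips sit 31 mm above the TCP, so contact comes near TCP z = 79. Descending further.

Emit:
move_arm --moves '[{"gripper": -1,"xyz": [0,0,0.5],"angular": [0,0,0]},{"gripper": -1,"xyz": [0,0,1],"angular": [0,0,0]},{"gripper": -1,"xyz": [0,0,1.5],"angular": [0,0,0]},{"gripper": -1,"xyz": [0,0,2],"angular": [0,0,0]},{"gripper": -1,"xyz": [0,0,2.3],"angular": [0,0,0]},{"gripper": -1,"xyz": [0,0,2.6],"angular": [0,0,0]},{"gripper": -1,"xyz": [0,0,2.8],"angular": [0,0,0]},{"gripper": -1,"xyz": [0,0,3.0],"angular": [0,0,0]},{"gripper": -1,"xyz": [0,0,3.0],"angular": [0,0,0]}]'

```text
clock: 22.9
position: [510.5, 7.3, 106.5]
ee_rot: [0.992, -0.128, -0.004, -0.006]
contact_force: [0.4, -0.2, -0.2]
gripper_width: 0.2
```

Emit:
move_arm --moves '[{"gripper": -1,"xyz": [0,0,0.2],"angular": [0,0,0]},{"gripper": -1,"xyz": [0,0,0.4],"angular": [0,0,0]},{"gripper": -1,"xyz": [0,0,0.6],"angular": [0,0,0]},{"gripper": -1,"xyz": [0,0,0.8],"angular": [0,0,0]},{"gripper": -1,"xyz": [0,0,1.0],"angular": [0,0,0]},{"gripper": -1,"xyz": [0,0,1.0],"angular": [0,0,0]}]'

```text
clock: 23.65
position: [510.3, 7.4, 96.4]
ee_rot: [0.992, -0.128, -0.004, -0.005]
contact_force: [-1.0, -0.6, 0.3]
gripper_width: 0.1
```

Run:
```python
from h import *
np.set_printoptions(precision=1,suppress=True)
s=arm.read_state();w,d=arm.get_image("wrist");R=Ro.from_quat(s["ee_rot"])
P=cloud("wrist",d>0,d);L=R.inv().apply(P-s["position"]);k=(abs(L[:,0])<12)&(abs(L[:,1])<24)
for z in range(-50,-16,3):
    j=k&(L[:,2]>=z)&(L[:,2]<z+3);print(z,j.sum(),L[j].min(0) if j.any() else "",L[j].max(0) if j.any() else "")
print(s["position"],s["contact_force"],-(s["position"]-H)@Y)
q=P-H;l=np.c_[q@X,-q@Y,q[:,2]];k=(l[:,0]>30)&(l[:,0]<110)&(l[:,1]>147)&(l[:,1]<165)&(abs(l[:,2])<30);print("lid z",k.sum(),95+np.median(l[k,2]))
```

```text
-50 196 [  5.4 -13.8 -50. ] [ 11.4  13.2 -47. ]
-47 163 [  5.7 -13.9 -47. ] [ 11.3  13.  -44. ]
-44 169 [  6.  -13.7 -44. ] [ 11.5  13.2 -41. ]
-41 138 [  5.9 -13.9 -41. ] [ 11.4  13.3 -38. ]
-38 129 [  5.8 -12.8 -38. ] [ 11.2  12.5 -35. ]
-35 52 [  5.9  -6.4 -35. ] [ 11.   10.1 -32.2]
-32 23 [  9.7  -6.5 -31.9] [ 10.4   5.9 -30.5]
-29 0  
-26 0  
-23 0  
-20 0  
-17 737 [-11.9 -12.  -16.7] [ 12.  24. -14.]
[510.3   7.4  96.4] [-1.  -0.6  0.3] 153.2455246148316
lid z 5468 110.12227888721326
```

Emit:
move_arm --moves '[{"gripper": -1,"xyz": [0,0,0.3],"angular": [0,0,0]},{"gripper": -1,"xyz": [0,0,0.6],"angular": [0,0,0]},{"gripper": -1,"xyz": [0,0,0.9],"angular": [0,0,0]},{"gripper": -1,"xyz": [0,0,1.1],"angular": [0,0,0]},{"gripper": -1,"xyz": [0,0,1.2],"angular": [0,0,0]},{"gripper": -1,"xyz": [0,0,1.3],"angular": [0,0,0]},{"gripper": -1,"xyz": [0,0,1.3],"angular": [0,0,0]}]'

```text
clock: 24.58
position: [510.4, 7.6, 83.6]
ee_rot: [0.992, -0.128, -0.004, -0.006]
contact_force: [-0.0, 0.2, 0.1]
gripper_width: 0.1
```

Emit:
move_arm --moves '[{"gripper": -1,"xyz": [0,0,0.1],"angular": [0,0,0]},{"gripper": -1,"xyz": [0,0,0.2],"angular": [0,0,0]},{"gripper": -1,"xyz": [0,0,0.2],"angular": [0,0,0]}]'

```text
clock: 24.95
position: [510.5, 7.6, 82.0]
ee_rot: [0.992, -0.128, -0.004, -0.006]
contact_force: [-0.5, 1.1, 3.2]
gripper_width: 0.2
```

Emit:
move_arm --moves '[{"gripper": -1,"xyz": [0,0,0.1],"angular": [0,0,0]},{"gripper": -1,"xyz": [0,0,0.1],"angular": [0,0,0]}]'

```text
clock: 25.2
position: [510.5, 7.6, 81.6]
ee_rot: [0.992, -0.128, -0.004, -0.005]
contact_force: [-2.1, -0.4, 7.1]
gripper_width: 0.0
```

Emit:
move_arm --moves '[{"gripper": -1,"xyz": [0,0,0.1],"angular": [0,0,0]},{"gripper": -1,"xyz": [0,0,0.1],"angular": [0,0,0]}]'

```text
clock: 25.45
position: [510.5, 7.5, 80.7]
ee_rot: [0.992, -0.128, -0.004, -0.005]
contact_force: [-2.5, 0.3, 8.7]
gripper_width: -0.4
```

Emit:
move_arm --moves '[{"gripper": -1,"xyz": [0,0,0.1],"angular": [0,0,0]},{"gripper": -1,"xyz": [0,0,0.1],"angular": [0,0,0]}]'

```text
clock: 25.7
position: [510.4, 7.5, 79.8]
ee_rot: [0.992, -0.128, -0.004, -0.005]
contact_force: [-2.9, 0.5, 9.0]
gripper_width: 0.0
```

Emit:
move_arm --moves '[{"gripper": -1,"xyz": [0,0,0.1],"angular": [0,0,0]},{"gripper": -1,"xyz": [0,0,0.1],"angular": [0,0,0]}]'

```text
clock: 25.95
position: [510.4, 7.4, 78.8]
ee_rot: [0.992, -0.128, -0.004, -0.005]
contact_force: [-3.4, -0.3, 8.3]
gripper_width: -0.1
```

Emit:
move_arm --moves '[{"gripper": -1,"xyz": [0,0,0.1],"angular": [0,0,0]},{"gripper": -1,"xyz": [0,0,0.1],"angular": [0,0,0]}]'

```text
clock: 26.2
position: [510.4, 7.3, 77.8]
ee_rot: [0.992, -0.128, -0.004, -0.005]
contact_force: [-2.8, -0.2, 8.6]
gripper_width: -0.1
```

Emit:
move_arm --moves '[{"gripper": -1,"xyz": [0,0,0.1],"angular": [0,0,0]},{"gripper": -1,"xyz": [0,0,0.1],"angular": [0,0,0]}]'

```text
clock: 26.45
position: [510.4, 7.3, 76.8]
ee_rot: [0.992, -0.128, -0.004, -0.005]
contact_force: [-2.4, -0.9, 8.0]
gripper_width: -0.4
```

Emit:
move_arm --moves '[{"gripper": -1,"xyz": [0,0,0.07],"angular": [0,0,0]},{"gripper": -1,"xyz": [0,0,0.07],"angular": [0,0,0]}]'

```text
clock: 26.7
position: [510.4, 7.3, 76.1]
ee_rot: [0.992, -0.128, -0.004, -0.005]
contact_force: [-3.3, -0.7, 9.0]
gripper_width: -0.1
```

Next come smaller steps until the force rises sharply.

Emit:
move_arm --moves '[{"gripper": -1,"xyz": [0,0,0.05],"angular": [0,0,0]},{"gripper": -1,"xyz": [0,0,0.05],"angular": [0,0,0]}]'

```text
clock: 26.95
position: [510.4, 7.3, 75.8]
ee_rot: [0.992, -0.128, -0.004, -0.005]
contact_force: [-3.5, -1.1, 8.7]
gripper_width: 0.1
```

Emit:
move_arm --moves '[{"gripper": -1,"xyz": [0,0,0.05],"angular": [0,0,0]},{"gripper": -1,"xyz": [0,0,0.05],"angular": [0,0,0]}]'

```text
clock: 27.2
position: [510.4, 7.3, 75.7]
ee_rot: [0.992, -0.128, -0.004, -0.005]
contact_force: [-4.4, -0.5, 13.6]
gripper_width: 0.4
```

Emit:
move_arm --moves '[{"gripper": -1,"xyz": [0,0,0.04],"angular": [0,0,0]},{"gripper": -1,"xyz": [0,0,0.04],"angular": [0,0,0]}]'

```text
clock: 27.45
position: [510.4, 7.2, 75.7]
ee_rot: [0.992, -0.128, -0.003, -0.005]
contact_force: [-4.7, -0.6, 14.5]
gripper_width: 0.0
```

The force rose from 9 to 14.5 N with no further travel, so the lid is home. Lifting off and checking.

Emit:
move_arm --moves '[{"gripper": -1,"xyz": [0,0,-0.2],"angular": [0,0,0]},{"gripper": -1,"xyz": [0,0,-1],"angular": [0,0,0]},{"gripper": -1,"xyz": [0,0,-4],"angular": [0,0,0]},{"gripper": -1,"xyz": [0,0,-9],"angular": [0,0,0]},{"gripper": -1,"xyz": [0,0,-14],"angular": [0,0,0]},{"gripper": -1,"xyz": [0,0,-14],"angular": [0,0,0]},{"gripper": -1,"xyz": [0,0,-14],"angular": [0,0,0]}]'

```text
clock: 28.32
position: [510.7, 6.1, 213.1]
ee_rot: [0.992, -0.128, -0.004, -0.006]
contact_force: [-1.1, 0.9, -0.9]
gripper_width: 0.2
```

Run:
```python
from h import *
np.set_printoptions(precision=3,suppress=True)
s=arm.read_state();w,d=arm.get_image("wrist");P=cloud("wrist",d>0,d)
q=P-H;l=np.c_[q@X,-q@Y,q[:,2]]
I=w.reshape(-1,3)
for a,b in((0,16),(147,165),(172,212)):
    k=(abs(l[:,0])<50)&(l[:,1]>a)&(l[:,1]<b)&(abs(l[:,2])<30);print(a,k.sum(),np.median(l[k,2]) if k.any() else 0)
print(s["position"],s["contact_force"])
p,D=arm.get_image("scene");cv2.imwrite("pics/end.png",p)
```

```text
0 1500 8.096112900911947
147 1708 8.318519111873819
172 3827 8.318814502486575
[510.71    6.145 213.052] [-1.124  0.916 -0.864]
```

View pics/end.png

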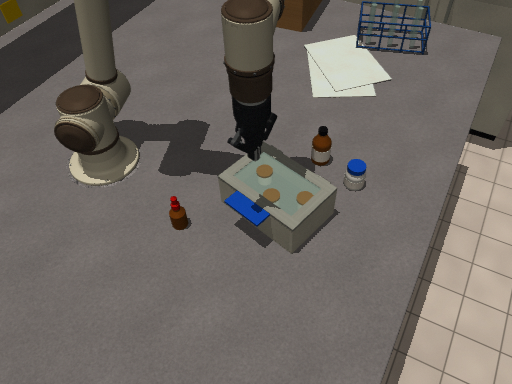

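The lid is level: its top is 8.1 mm above the rim at the hinge and 8.3 mm at the tab. The bottles at (178,215), (321,148) and (356,175) have not moved, and the arm is clear of everything. Handing in.

```bash
python3 -c "
from bench import arm
print(arm.job_done())"
```

```text
the job is handed in; nothing more can be done
None
```

The chest is closed and handed in at about 28 s of the 64 s allowed; `job_done` reports no verdict. I loosely straddled the tab with the fingers, swung the lid over, and lowered it on the lower finger until the supporting force fell to zero on the seal. I then backed out and pressed the steel frame with the fingers shut. The force stayed at 8–9 N while the seal went in, then rose to 14.5 N when the lid stopped.

**Last checks:**
- **Lid:** its top face measures 8.1 mm above the rim at the hinge and 8.3 mm at both the pressing place and the tab. That is about 0.001 rad from level.
- **Force and speed:** the largest force I read was about 15 N. I only had readings at the end of each move and did not measure lid speed directly; I commanded at most about 0.4 rad/s.
- **Bottles:** all three look unmoved in the final picture; I did not measure them again.
- **Robot:** lifted clear, touching nothing.

**What disagreed:** the fingertips turned out to be about 30 mm behind the stated TCP, so my first pass went over the tab without touching it. I measured the offset with the wrist camera's depth and repeated the pass. I later applied that offset with the wrong sign when descending to press, which only cost a few slow steps in free air.

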